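# Load polishing balls through the guard slot

## Task

Grip the scoop by its upright post, scoop at least two of the steel balls out of the tray with it (the gripper must not touch the balls), and pass the scoop, nose first, through the narrow slot in the polishing machine's guard. Finish while holding it there: level and still, the whole bowl inside behind the guard with at least two balls in it, the scoop not resting on or touching the machine. Leave the other things on the bench where they are.

Things in the scene. Friction and masses are not known exactly. Their poses are not given: they have to be found in the camera images.
- scoop: hand scoop, 120 g, standing on its bowl on the table. Origin: centre of the bowl's flat underside; x out of the open nose, z up. Steel bowl 60 long (x -30 to 30), 36 wide; side and back walls 20 high, 1 to 2 thick, floor 1.5. Black neck (10 wide, z 24 to 34) from the back wall to an upright post (see point grip). Nothing under neck and post up to z = 24.
- grip (a point): point to grip the scoop's black upright post from above: x -95, y 0, z 64 in the scoop's frame, same axes. Post 22 long in x (-106 to -84), 14 wide in y, z 24 to 84 (its top)
- bowl (a point): middle of the room in the scoop's bowl: x -5, y 0, z 9 in the scoop's frame, same axes. The bowl has no front wall: a thin lip ramps from the nose edge (x 30, 1 high) to a crest (x 19, 4 high) that keeps balls in while about level; balls on the lip roll off when it is lifted. If balls jam, back off and push again
- tray: narrow white open tray, fixed, 158 long (x, roughly away from the robot), 48 wide, 24 high; walls and floor 4 thick (inside 150 x 40, 20 deep). Origin: centre of its underside. Balls start in the far half (x 18 to 70), the half below x = 10 is empty; the scoop goes in lengthwise, nose to +x, its neck above the near wall
- slot (a point): centre of the guard's upright slot, on its front face, 95 above the table; x points level into the machine, z up. Slot 38 wide, 50 high, closed all round: the bowl has 1 mm to spare each side. Guard 8 thick, top 150 above the table. Guide cheeks beside it flare to about 60 apart, 16 in front, 71 to 117 above the table. Behind: free room 115 deep, 100 wide, bed 62 above the table
- ball0_center (a point): centre of one of five equal polished steel polishing balls, diameter 14, 11 g, slippery, lying in the tray
- ball1_center (a point): centre of one of five equal polished steel polishing balls, diameter 14, 11 g, slippery, lying in the tray
- ball2_center (a point): centre of one of five equal polished steel polishing balls, diameter 14, 11 g, slippery, lying in the tray
- ball3_center (a point): centre of one of five equal polished steel polishing balls, diameter 14, 11 g, slippery, lying in the tray
- ball4_center (a point): centre of one of five equal polished steel polishing balls, diameter 14, 11 g, slippery, lying in the tray
- dish_a: white plastic dish, diameter 68, height 18, bystander; origin under its centre
- dish_b: another such dish, bystander
- collet: brass collet standing upright, diameter 28, height 34, bystander; origin under its centre
- oiler: small white bottle with black cap, diameter 34, height 75, bystander; origin under its centre
- loupe: black eyeglass, diameter 36, height 30, bystander; origin under its centre
- partsbox: clear open parts box 60 x 100 x 35, bystander; origin under its centre
- brush: bench brush with wooden handle lying on the table at the left, about 150 long, bystander; origin near its middle
- machine: polishing machine, fixed: grey base 260 x 240 x 58 with a purple top, white guard plate at its front, two white headstocks (to 137 high, 115 to 215 behind the guard's face). Origin under the middle of the guard's front face; x points into it
Mind the look-alikes: they are no part of the job. What is shaped like the scoop but yellow is not meant.

How it is judged:
On the way:
1. the scoop is lifted clear of the tray with at least two balls in its bowl (height (world z) of bowl above 0.06 m and (((distance between ball0_center and bowl below 0.034 m and z of ball0_center in the frame of bowl above -0.003 m) and (distance between ball1_center and bowl below 0.034 m and z of ball1_center in the frame of bowl above -0.003 m)) or ((distance between ball0_center and bowl below 0.034 m and z of ball0_center in the frame of bowl above -0.003 m) and (distance between ball2_center and bowl below 0.034 m and z of ball2_center in the frame of bowl above -0.003 m)) or ((distance between ball0_center and bowl below 0.034 m and z of ball0_center in the frame of bowl above -0.003 m) and (distance between ball3_center and bowl below 0.034 m and z of ball3_center in the frame of bowl above -0.003 m)) or ((distance between ball0_center and bowl below 0.034 m and z of ball0_center in the frame of bowl above -0.003 m) and (distance between ball4_center and bowl below 0.034 m and z of ball4_center in the frame of bowl above -0.003 m)) or ((distance between ball1_center and bowl below 0.034 m and z of ball1_center in the frame of bowl above -0.003 m) and (distance between ball2_center and bowl below 0.034 m and z of ball2_center in the frame of bowl above -0.003 m)) or ((distance between ball1_center and bowl below 0.034 m and z of ball1_center in the frame of bowl above -0.003 m) and (distance between ball3_center and bowl below 0.034 m and z of ball3_center in the frame of bowl above -0.003 m)) or ((distance between ball1_center and bowl below 0.034 m and z of ball1_center in the frame of bowl above -0.003 m) and (distance between ball4_center and bowl below 0.034 m and z of ball4_center in the frame of bowl above -0.003 m)) or ((distance between ball2_center and bowl below 0.034 m and z of ball2_center in the frame of bowl above -0.003 m) and (distance between ball3_center and bowl below 0.034 m and z of ball3_center in the frame of bowl above -0.003 m)) or ((distance between ball2_center and bowl below 0.034 m and z of ball2_center in the frame of bowl above -0.003 m) and (distance between ball4_center and bowl below 0.034 m and z of ball4_center in the frame of bowl above -0.003 m)) or ((distance between ball3_center and bowl below 0.034 m and z of ball3_center in the frame of bowl above -0.003 m) and (distance between ball4_center and bowl below 0.034 m and z of ball4_center in the frame of bowl above -0.003 m)))), for 0.2 s.
At the end, for the whole second after the job is handed in: For the last second: scoop gripped (over 2 N), post before the guard, bowl middle 30 to 85 mm behind the guard's face and within 30 mm of the slot's centre sideways and in height, tilt under 0.25 rad, under 20 mm/s, under 0.4 N on the machine, two or more balls in the bowl (x of bowl in the frame of slot between 0.03 and 0.085 m and y of bowl in the frame of slot between -0.03 and 0.03 m and z of bowl in the frame of slot between -0.03 and 0.03 m and x of grip in the frame of slot below -0.012 m and angle between scoop's own z axis and vertical below 0.25 rad and contact force between the fingers and scoop above 2 N and contact force between scoop and machine below 0.4 N and linear speed of scoop below 0.02 m/s and (((distance between ball0_center and bowl below 0.034 m and z of ball0_center in the frame of bowl above -0.003 m) and (distance between ball1_center and bowl below 0.034 m and z of ball1_center in the frame of bowl above -0.003 m)) or ((distance between ball0_center and bowl below 0.034 m and z of ball0_center in the frame of bowl above -0.003 m) and (distance between ball2_center and bowl below 0.034 m and z of ball2_center in the frame of bowl above -0.003 m)) or ((distance between ball0_center and bowl below 0.034 m and z of ball0_center in the frame of bowl above -0.003 m) and (distance between ball3_center and bowl below 0.034 m and z of ball3_center in the frame of bowl above -0.003 m)) or ((distance between ball0_center and bowl below 0.034 m and z of ball0_center in the frame of bowl above -0.003 m) and (distance between ball4_center and bowl below 0.034 m and z of ball4_center in the frame of bowl above -0.003 m)) or ((distance between ball1_center and bowl below 0.034 m and z of ball1_center in the frame of bowl above -0.003 m) and (distance between ball2_center and bowl below 0.034 m and z of ball2_center in the frame of bowl above -0.003 m)) or ((distance between ball1_center and bowl below 0.034 m and z of ball1_center in the frame of bowl above -0.003 m) and (distance between ball3_center and bowl below 0.034 m and z of ball3_center in the frame of bowl above -0.003 m)) or ((distance between ball1_center and bowl below 0.034 m and z of ball1_center in the frame of bowl above -0.003 m) and (distance between ball4_center and bowl below 0.034 m and z of ball4_center in the frame of bowl above -0.003 m)) or ((distance between ball2_center and bowl below 0.034 m and z of ball2_center in the frame of bowl above -0.003 m) and (distance between ball3_center and bowl below 0.034 m and z of ball3_center in the frame of bowl above -0.003 m)) or ((distance between ball2_center and bowl below 0.034 m and z of ball2_center in the frame of bowl above -0.003 m) and (distance between ball4_center and bowl below 0.034 m and z of ball4_center in the frame of bowl above -0.003 m)) or ((distance between ball3_center and bowl below 0.034 m and z of ball3_center in the frame of bowl above -0.003 m) and (distance between ball4_center and bowl below 0.034 m and z of ball4_center in the frame of bowl above -0.003 m)))); the arm keeps its last pose, push and grip.
It fails at once if the fingers touch a ball (contact force between the fingers and ball0 above 0.3 N or contact force between the fingers and ball1 above 0.3 N or contact force between the fingers and ball2 above 0.3 N or contact force between the fingers and ball3 above 0.3 N or contact force between the fingers and ball4 above 0.3 N).
It fails at once if a bystander is moved more than 20 mm (distance of any of dish_a, dish_b, collet, oiler, loupe, partsbox, brush from where it was at the start of the episode above 0.02 m).
It also fails if it takes over 61 s, if anything falls off the work surface, if the arm or the gripper's body presses on something with over 40 N, if the wrist force passes 120 N, or if a joint passes its speed limit or range.

## Robot

A 7-joint arm with a two-finger parallel gripper is mounted at the origin on the work surface. World frame = base frame: x ahead of the robot, y to its left, z up, the work surface at z = 0. Lengths are in m, angles in rad, forces in N, time in s.
With the tool pointing down it reaches from about 0.425 to 0.875 m from the base axis. Payload 4.7 kg.
Tool frame: the origin (TCP) lies at the very end of the fingers, on their centre line; the grasp point (between the pads) lies 19 mm behind it (ctrl.grasp_offset is the distance from the TCP to the grasp point, in m); z points along the fingers, y is the direction in which the jaws open and shut (so a half turn about z gives the same grasp; the last joint's range is limited). The gripper opens to 87 mm and grips with 3 to 60 N. Pads are 19 mm wide; open, the fingers measure 117 mm over their backs; the gripper's body (75 mm by 190 mm) begins 51 mm behind the grasp point.
Start: joints at [1.257, 0.321, -0.07, 1.45, 0.023, 1.371, -0.057], TCP at [0.209, -0.615, 0.197] pointing down, gripper open.
Joint ranges: [-2.86, 2.86], [-0.3, 2.09], [-1.38, 1.24], [0.06, 2.45], [-1.56, 4.7], [0.09, 2.05], [-2.69, 2.69]. Speed limits (rad/s): [2.57, 2.57, 3.14, 3.14, 3.14, 3.14, 3.14].

## Interface

Orientations are given as a rotation vector (axis times angle).
In Python, from bench import ctrl gives the robot as it stands.
- The arm moves only by the shell command python3 -m creep 'ROWS' [FORCE]. ROWS is JSON, a list that holds one entry, the list of rows, each a list of 7 numbers: the opening, from 0 (shut) to 1 (fully open), then the shift along the tool's x, y, z in mm, then the turn, a rotation vector about the tool's x, y, z in rad. In form: [[[grip, dx, dy, dz, rx, ry, rz], ...]]. A call has 1 to 5 rows; each row is the pose to reach, as a shift and turn from the pose commanded when the call began, along the tool's axes at that moment; what a row does not reach only later rows make up. A row lasts 1/10 s, in which the tool goes at most 50 mm and 8.59 degrees, less where a joint would pass 70% of its speed; a pose out of reach is approached as far as the arm can. A call with a gripper value outside its range is refused whole. The fingers move at their own pace and stop on an object; FORCE is the grip in N (left out, the last holds). Time passes only in rows, so rows that repeat a pose let the fingers close. It gives the time, the measured TCP pose, the force and the opening at its end, in the units of the state.
- ctrl.get_state(): the state, without advancing time (a new reading comes with each control period).
- ctrl.get_image(name): name is "scene" or "top" or "wrist"; returns the picture (480x640x3 uint8, red, green, blue); there is no depth.
- ctrl.camera_params(name): a dict with "K" (3x3 intrinsics, pixels), "k1" (the pictures are not rectified: a ray, as slopes to the right and down, at radius r is drawn at 1 + k1 r^2 times it, then the intrinsics apply), "pose" (4x4, takes a point from camera to world coordinates). Camera axes: x right, y down, z forward; pixel columns grow to the right and rows downward; lengths in m; the calibration is good to about 2 mm. A picture is of the moment at which its call begins: read the wrist's pose just before it. camera_params takes no time and is no camera call; for the wrist camera it gives the pose at the moment of the call.
- ctrl.close_job(): hands the job in, once; it reports no verdict.
The state is a dict: "time": time; "joint_positions": joint angles; "qd": joint speeds; "joint_torque": joint torques, N m; "position": TCP position; "tool_rot": TCP orientation; "ft_force": force on the tool from outside, world axes, zero at the start; "torque": the same for the moment, N m; "grip_width": opening from 0.0 (shut) to 1.0 (fully open).
Only numpy, scipy, OpenCV 4.12 (cv2) and the standard library are available. Lean on these libraries where they do the work, as an engineer would, in place of code of your own. Each camera call takes 0.05 s, during which the arm holds its last target. There are 200 camera calls.

## Working session

There is one attempt and no reset: what is moved stays moved. The work goes in short steps, Python scripts to look and compute and a shell command to move; the robot and the scene stay as the last step left them, time stands still between calls to the robot, and variables do not carry over. Pictures are saved under pics/ and viewed, about 8 in all and at most 12, crops included, and the job is handed in when it is done.

```bash
ls; mkdir -p pics; cat > h.py <<'E'
import numpy as np, cv2
from scipy.spatial.transform import Rotation as R
from bench import ctrl
def shot(n,f):
    p=ctrl.camera_params(n); im=ctrl.get_image(n); cv2.imwrite(f,im[:,:,::-1]); return im,p
def ray(p,u,v):
    K=np.array(p['K']);x=np.array([(u-K[0,2])/K[0,0],(v-K[1,2])/K[1,1]])
    s=x.copy()
    for _ in range(20): s=x/(1+p['k1']*(s@s))
    T=np.array(p['pose']); return T[:3,3],T[:3,:3]@np.array([s[0],s[1],1])
def onz(p,u,v,z):
    o,d=ray(p,u,v); return o+d*(z-o[2])/d[2]
def proj(p,X):
    T=np.array(p['pose']);c=T[:3,:3].T@(np.array(X)-T[:3,3]);s=c[:2]/c[2];s=s*(1+p['k1']*(s@s))
    K=np.array(p['K']);return np.array([K[0,0]*s[0]+K[0,2],K[1,1]*s[1]+K[1,2]])
def st():
    s=ctrl.get_state();return s['time'],np.array(s['position']),R.from_rotvec(s['tool_rot'])
E
python3 - <<'E'
from h import *
import pickle
d={}
for n in ['scene','top']:
    im,p=shot(n,f'pics/{n}0.png'); d[n]=p; print(n,np.round(p['pose'],3).tolist(),np.array(p['K']).tolist(),p['k1'])
s=ctrl.get_state();print(s)
print(R.from_rotvec(s['tool_rot']).as_matrix().round(3))
E
```

```text
pics
scene [[0.624, 0.625, -0.469, 1.029], [0.781, -0.486, 0.392, -0.457], [0.018, -0.611, -0.792, 0.981], [0.0, 0.0, 0.0, 1.0]] [[501.0522119704955, 0.0, 318.0039914352616], [0.0, 501.0522119704955, 240.26873461590995], [0.0, 0.0, 1.0]] -0.007822470502563612
top [[0.007, -0.995, 0.095, 0.352], [-1.0, -0.009, -0.01, -0.005], [0.011, -0.095, -0.995, 1.524], [0.0, 0.0, 0.0, 1.0]] [[529.2027849002596, 0.0, 314.46270354528144], [0.0, 529.2027849002596, 235.84588763928787], [0.0, 0.0, 1.0]] -0.1183285660205536
{'time': 0.1, 'joint_positions': array([ 1.25707446,  0.32175736, -0.07009728,  1.45157427,  0.02260467,
        1.37079752, -0.05690746]), 'qd': array([ 0.00073817, -0.0008448 ,  0.00050957, -0.00225934, -0.0005929 ,
        0.00016672, -0.00113349]), 'joint_torque': array([-9.40056962e-04, -4.92571807e+01, -4.06235782e-01, -3.13397419e+01,
       -6.42072642e-02,  3.94669280e-02,  5.78363597e-05]), 'position': array([ 0.20906826, -0.61487846,  0.19615483]), 'tool_rot': array([-3.09779106e+00, -5.12412208e-01,  5.94381299e-04]), 'ft_force': array([-0.79221555, -0.15255654, -0.15968885]), 'torque': array([-0.01155335, -0.01413339, -0.02291656]), 'grip_width': 0.9974456255618797}
[[ 0.947  0.322 -0.001]
 [ 0.322 -0.947  0.002]
 [-0.    -0.002 -1.   ]]
```

View pics/top0.png

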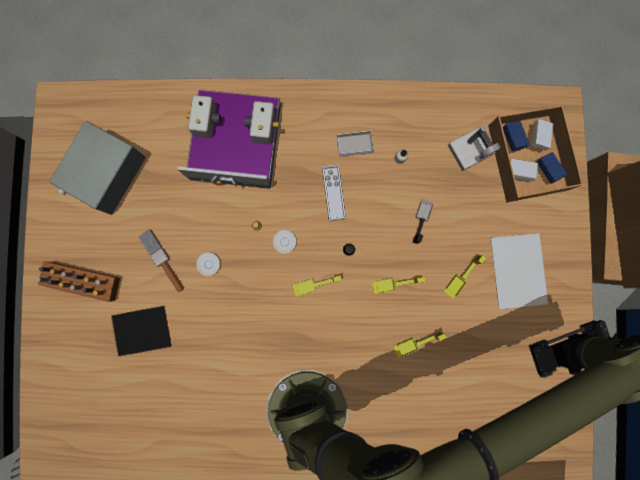

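View pics/scene0.png

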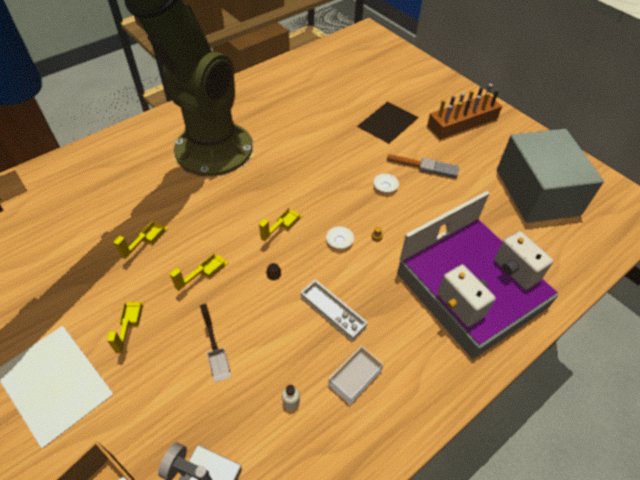

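Top view: the steel scoop has its bowl at (425,210) and its black post at (417,238). The look-alikes are four yellow scoops at (317,285), (398,285), (465,277) and (420,343). I choose the steel/black one. The tray is at (333,193), balls at its far end, and the guard front is at about (226,184).

```bash
python3 - <<'E'
from h import *
a=cv2.imread('pics/top0.png');b=cv2.imread('pics/scene0.png')
c=[cv2.resize(a[190:250,390:450],(400,300)[::-1] if 0 else (300,300),interpolation=cv2.INTER_CUBIC),
cv2.resize(a[155:230,300:375],(300,300),interpolation=cv2.INTER_CUBIC)]
d=[cv2.resize(a[150:210,170:290],(400,200),interpolation=cv2.INTER_CUBIC),cv2.resize(b[190:290,395:495],(400,400),interpolation=cv2.INTER_CUBIC)]
cv2.imwrite('pics/m1.png',np.hstack([np.vstack(c),np.vstack(d)]))
p=ctrl.camera_params('top')
def show(n,u,v,z): print(n,onz(p,u,v,z).round(4))
show('post',418,238,.084);show('bowl',425,210,.02)
hsv=cv2.cvtColor(a,cv2.COLOR_BGR2HSV)
# tray: white low-sat
for nm,m,box,z in [('tray',((hsv[...,1]<60)&(hsv[...,2]>130)),(150,235,310,350),.024),('bowl',(hsv[...,1]<70)&(hsv[...,2]>90),(195,225,410,438),.02),('black',hsv[...,2]<50,(212,250,405,435),.084)]:
    mm=np.zeros(m.shape,np.uint8);r0,r1,c0,c1=box;mm[r0:r1,c0:c1]=m[r0:r1,c0:c1]*255
    if nm=='tray': mm=cv2.morphologyEx(mm,cv2.MORPH_CLOSE,np.ones((7,7)))
    ct=max(cv2.findContours(mm,0,2)[0],key=cv2.contourArea)
    q=cv2.boxPoints(cv2.minAreaRect(ct));W=np.array([onz(p,*k,z) for k in q]);print(nm,q.round(1).tolist(),W.round(4).tolist(),W.mean(0).round(4),'sides',np.linalg.norm(W[1]-W[0]),np.linalg.norm(W[2]-W[1]))
pm=ctrl.camera_params('wrist');T=np.array(pm['pose']);t,P,Q=st();print('cam in tool',(Q.inv().as_matrix()@(T[:3,3]-P)).round(3),(Q.inv().as_matrix()@T[:3,:3]).round(2).tolist(),np.array(pm['K'])[0,0])
E
```

```text
post [ 0.4862 -0.3047  0.084 ]
bowl [ 0.5737 -0.3395  0.02  ]
tray [[321.20001220703125, 166.0], [338.20001220703125, 163.8000030517578], [345.3999938964844, 218.39999389648438], [328.3999938964844, 220.6999969482422]] [[0.6984, -0.0383, 0.024], [0.7055, -0.0875, 0.024], [0.5463, -0.1084, 0.024], [0.5394, -0.0598, 0.024]] [ 0.6224 -0.0735  0.024 ] sides 0.04966811879481702 0.16059394704742563
bowl [[415.20001220703125, 216.39999389648438], [421.20001220703125, 198.39999389648438], [433.20001220703125, 202.39999389648438], [427.20001220703125, 220.39999389648438]] [[0.5547, -0.3106, 0.02], [0.6075, -0.3288, 0.02], [0.5962, -0.3639, 0.02], [0.5434, -0.3455, 0.02]] [ 0.5755 -0.3372  0.02  ] sides 0.05586322898516486 0.03682687329160721
black [[412.79998779296875, 241.60000610351562], [420.29998779296875, 218.10000610351562], [426.70001220703125, 220.1999969482422], [419.20001220703125, 243.6999969482422]] [[0.4761, -0.2901, 0.084], [0.5414, -0.3117, 0.084], [0.5359, -0.3295, 0.084], [0.4707, -0.3078, 0.084]] [ 0.506  -0.3098  0.084 ] sides 0.0687413621481151 0.018645290387083107
cam in tool [ 0.08  -0.002 -0.187] [[-0.0, -0.96, -0.29], [1.0, -0.0, 0.0], [-0.0, -0.29, 0.96]] 346.8182515976081
```

View pics/m1.png

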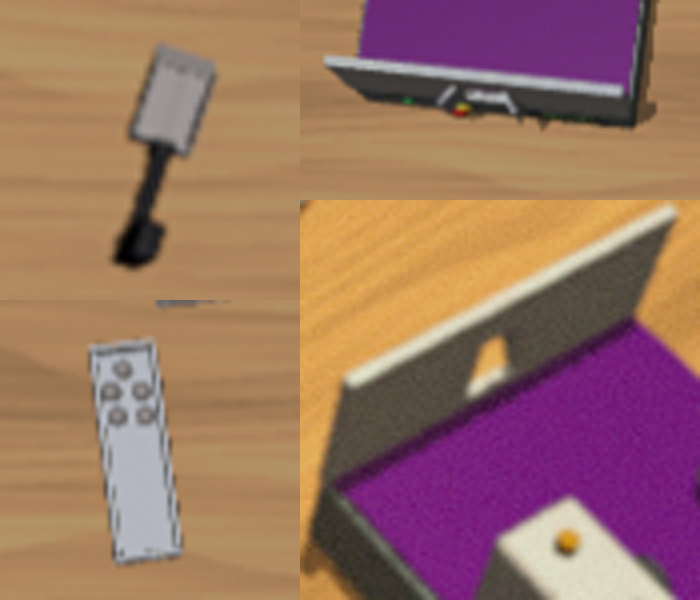

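The crop confirms it: steel bowl with black neck and post, and five balls at the far end of the tray. The scoop's yaw is about -20° and its grip point about (0.486,-0.305). The tray's yaw is about 7.5° and its centre about (0.622,-0.0735). I'll move above the scoop now.

```bash
python3 -m creep '[[[1,181,-102,0,0,0,0],[1,181,-102,0,0,0,0],[1,181,-102,0,0,0,0],[1,181,-102,0,0,0,0],[1,181,-102,0,0,0,0]]]' 25
python3 -m creep '[[[1,181,-102,0,0,0,0.68],[1,181,-102,0,0,0,0.68],[1,181,-102,0,0,0,0.68],[1,181,-102,0,0,0,0.68],[1,181,-102,0,0,0,0.68]]]'
cat >> h.py <<'E'
def need(x,y,z,yaw):
    "shift/turn to TCP target, tool down, tool x at world yaw (deg)"
    t,P,Q=st();a=np.radians(yaw)
    G=R.from_matrix(np.array([[np.cos(a),np.sin(a),0],[np.sin(a),-np.cos(a),0],[0,0,-1]]))
    print('t',round(t,2),'P',P.round(4),'yaw',np.degrees(np.arctan2(*Q.as_matrix()[[1,0],0])).round(2),'need mm',(Q.inv().apply(np.array([x,y,z])-P)*1000).round(1),'turn',(Q.inv()*G).as_rotvec().round(4), 'F',ctrl.get_state()['ft_force'].round(2))
E
python3 - <<'E'
from h import *
shot('wrist','pics/w1.png');need(.486,-.305,.16,-20)
print(ctrl.get_state()['joint_positions'].round(2))
p=ctrl.camera_params('wrist');np.save('w1p.npy',p,allow_pickle=True)
E
```

```text
time: 0.6
position: [0.354, -0.4538, 0.1971]
tool_rot: [-3.094, -0.529, -0.005]
ft_force: [1.0, 0.6, -0.1]
grip_width: 1.002
time: 1.1
position: [0.4888, -0.3016, 0.1969]
tool_rot: [-3.091, 0.551, -0.001]
ft_force: [0.6, 0.3, 0.7]
grip_width: 1.003
t 1.15 P [ 0.4912 -0.2983  0.1969] yaw -20.3 need mm [-2.6  8.3 36.8] turn [-0.0041 -0.0009 -0.0053] F [2.66 1.47 1.06]
[ 0.76  0.18 -0.29  1.64  0.05  1.34 -1.46]
```

View pics/w1.png

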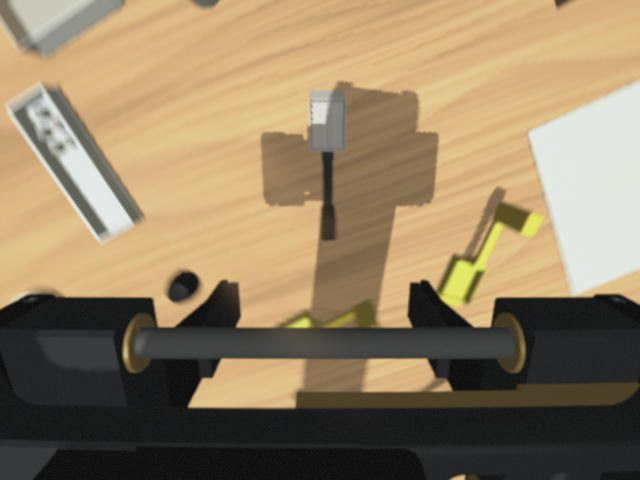

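Wrist view: the scoop's bowl is at (327,122) and its post at (328,207–240), almost in line with the tool's x axis. The grip line looks good in yaw.

```bash
python3 - <<'E'
from h import *
p=np.load('w1p.npy',allow_pickle=True).item()
a=cv2.imread('pics/w1.png');hsv=cv2.cvtColor(a,cv2.COLOR_BGR2HSV)
m=(hsv[...,2]<60).astype(np.uint8)*255;m[:150]=0;m[245:]=0;m[:,:310]=0;m[:,345:]=0
for v in range(156,244,6):
    c=np.where(m[v])[0]
    if len(c):print(v,c.min(),c.max(),end=' | ')
print()
# predicted corners of post top and bowl with estimate
for yaw in (-19,-20,-21):
  g=np.radians(yaw);c=np.array([np.cos(g),np.sin(g)]);n=np.array([-c[1],c[0]]);B=np.array([.5755,-.3372])
  f=lambda x,y,z:proj(p,[*(B+c*x+n*y),z]).round(1)
  print(yaw,f(-106,7,84) if 0 else [f(x/1e3,y/1e3,z/1e3).tolist() for x,y,z in [(-106,7,84),(-106,-7,84),(-84,7,84),(-84,-7,84),(-30,18,20),(-30,-18,20),(30,18,1),(30,-18,1)]])
print([onz(p,u,v,.02)for u,v in[(310,151),(344,151)]],onz(p,327.5,239,.084))
s=ctrl.get_image('wrist') if 0 else None
for v in (100,110,120,130,140): print(v,a[v,302:352,::4].astype(int).sum(1).tolist() if 0 else a[v,302:352:3].astype(int).sum(1).tolist())
E
```

```text
156 323 331 | 162 324 330 | 168 324 331 | 174 324 330 | 180 325 330 | 186 325 330 | 192 325 330 | 198 325 330 | 204 325 330 | 210 324 332 | 216 324 332 | 222 330 332 | 228 331 331 | 234 324 332 | 
-19 [[328.6, 243.6], [344.0, 243.3], [328.1, 219.9], [343.9, 219.6], [315.7, 154.2], [351.0, 153.4], [314.5, 93.3], [349.6, 92.4]]
-20 [[326.5, 243.5], [342.0, 243.5], [326.4, 219.8], [342.2, 219.8], [315.2, 153.9], [350.5, 153.7], [315.0, 93.0], [350.1, 92.8]]
-21 [[324.5, 243.4], [340.0, 243.6], [324.8, 219.7], [340.6, 219.9], [314.7, 153.6], [350.0, 154.0], [315.5, 92.7], [350.6, 93.1]]
[array([ 0.55799088, -0.30605816,  0.02      ]), array([ 0.54597679, -0.33850124,  0.02      ])] [ 0.48199872 -0.29666953  0.084     ]
100 [551, 550, 563, 471, 538, 559, 550, 545, 535, 456, 360, 346, 345, 340, 324, 344, 340]
110 [570, 569, 578, 547, 664, 660, 656, 660, 563, 384, 381, 397, 382, 387, 315, 313, 322]
120 [563, 568, 583, 526, 660, 668, 660, 655, 470, 376, 383, 392, 381, 383, 335, 352, 347]
130 [535, 519, 364, 340, 383, 387, 385, 387, 377, 375, 379, 389, 384, 372, 336, 340, 342]
140 [331, 383, 338, 335, 380, 383, 382, 385, 371, 366, 384, 390, 384, 372, 340, 327, 326]
```

```bash
python3 -m creep '[[[1,362,-204,0,0,0,0]]]' >/dev/null 2>&1 <<< '' && false; python3 -m creep '[[[1,0,0,30,0,0,0],[1,0,0,30,0,0,0],[1,0,0,30,0,0,0],[1,0,0,30,0,0,0]]]'
python3 - <<'E'
from h import *
im,p=shot('wrist','pics/w2.png');need(.486,-.305,.16,-20)
t,P,Q=st()
for yaw in (-20,):
  g=np.radians(yaw);c=np.array([np.cos(g),np.sin(g)]);n=np.array([-c[1],c[0]]);B=np.array([.5755,-.3372])
  f=lambda x,y,z:proj(p,[*(B+c*x/1e3+n*y/1e3),z/1e3]).round(1).tolist()
  print([f(*k) for k in [(-106,7,84),(-106,-7,84),(-84,7,84),(-30,18,20),(-30,-18,20),(30,18,1)]])
cv2.imwrite('pics/w2c.png',cv2.resize(im[40:310,250:430,::-1],None,fx=2.2,fy=2.2,interpolation=cv2.INTER_CUBIC))
E
```

```text
time: 1.65
position: [0.5351, -0.2991, 0.1683]
tool_rot: [3.091, -0.553, 0.001]
ft_force: [0.8, -0.6, 0.5]
grip_width: 1.0
t 1.7 P [ 0.5354 -0.299   0.1686] yaw -20.27 need mm [-44.3  22.7   8.5] turn [ 0.0009 -0.0018 -0.0048] F [-0.08  0.18  0.25]
[[342.9, 299.3], [359.1, 299.2], [343.2, 275.6], [328.9, 199.0], [365.8, 198.8], [328.5, 134.9]]
```

View pics/w2c.png

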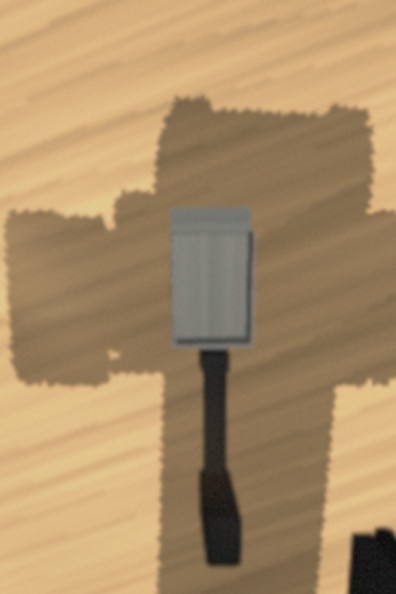

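The stray first row shifted the arm about 45 mm sideways at height, harmlessly. In this crop the post-top back edge is at u 344–359, v 296 and the bowl back at u 329–365. Both match the predicted projection within about 1 px (roughly 1 mm), so I go down and grip.

```bash
python3 -m creep '[[[1,-44,22.7,20,0,0,-0.012],[1,-44,22.7,20,0,0,-0.012],[1,-44,22.7,20,0,0,-0.012],[1,-44,22.7,20,0,0,-0.012]]]'
python3 -m creep '[[[1,0,0,35,0,0,0],[1,0,0,70,0,0,0],[1,0,0,103,0,0,0],[1,0,0,103,0,0,0],[1,0,0,103,0,0,0]]]'
python3 - <<'E'
from h import *
need(.486,-.305,.045,-19.5)
E
```

```text
time: 2.1
position: [0.4878, -0.3045, 0.149]
tool_rot: [3.095, -0.532, 0.005]
ft_force: [-0.4, -0.3, -0.4]
grip_width: 0.996
time: 2.6
position: [0.488, -0.3038, 0.0453]
tool_rot: [-3.096, 0.53, -0.002]
ft_force: [0.0, -0.3, 0.1]
grip_width: 0.997
t 2.6 P [ 0.488  -0.3038  0.0453] yaw -19.44 need mm [-1.5  1.8  0.3] turn [-0.0002 -0.0013  0.001 ] F [ 0.05 -0.3   0.1 ]
```

```bash
python3 -m creep '[[[1,-1.5,1.8,0,0,0,0],[0.1,-1.5,1.8,0,0,0,0],[0.1,-1.5,1.8,0,0,0,0],[0,-1.5,1.8,0,0,0,0],[0,-1.5,1.8,0,0,0,0]]]' 40
python3 -m creep '[[[0,0,0,0,0,0,0],[0,0,0,0,0,0,0],[0,0,0,0,0,0,0],[0,0,0,0,0,0,0]]]'
python3 -m creep '[[[0,0,0,-30,0,0,0],[0,0,0,-60,0,0,0],[0,0,0,-60,0,0,0],[0,0,0,-60,0,0,0]]]'
python3 - <<'E'
from h import *
im,p=shot('wrist','pics/w3.png');need(.486,-.305,.105,-19.5)
t,P,Q=st()
# predicted scoop in hand
f=lambda x,y,z:proj(p,P+Q.apply(np.array([x+95,-y,64-z-19])/1e3)).round(1).tolist()
print([f(*k) for k in [(-30,18,20),(-30,-18,20),(30,18,1),(30,-18,1)]])
cv2.imwrite('pics/w3c.png',cv2.resize(im[0:300,200:440,::-1],None,fx=2,fy=2,interpolation=cv2.INTER_CUBIC))
E
```

```text
time: 3.1
position: [0.4847, -0.3052, 0.0446]
tool_rot: [3.096, -0.532, 0.001]
ft_force: [0.6, 0.7, 0.6]
grip_width: 0.721
time: 3.5
position: [0.4845, -0.305, 0.0441]
tool_rot: [3.096, -0.532, -0.0]
ft_force: [0.2, 0.9, 0.3]
grip_width: 0.353
time: 3.9
position: [0.485, -0.3053, 0.1048]
tool_rot: [3.095, -0.532, 0.002]
ft_force: [0.2, -0.2, -0.7]
grip_width: 0.031
t 3.95 P [ 0.4841 -0.3049  0.1038] yaw -19.49 need mm [ 1.8 -0.6 -1.2] turn [0.0001 0.0006 0.0001] F [-0.08  0.48 -0.95]
[[295.7, 162.8], [355.5, 162.8], [295.9, 60.0], [355.1, 60.0]]
```

View pics/w3c.png

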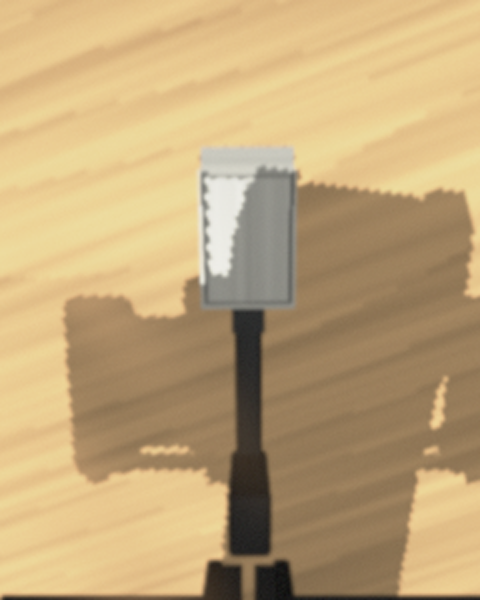

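The fingers hadn't finished closing (about 1 s is needed) when I lifted, so the scoop stayed on the table, apparently unmoved and centred under the fingers. I reopen, go down and close for longer.

```bash
python3 -m creep '[[[0.6,0,0,0,0,0,0],[0.6,0,0,0,0,0,0],[0.6,0,0,0,0,0,0],[0.6,0,0,0,0,0,0],[0.6,0,0,0,0,0,0]]]'
python3 -m creep '[[[0.6,1.5,-0.5,0,0,0,0],[0.6,1.5,-0.5,20,0,0,0],[0.6,1.5,-0.5,40,0,0,0],[0.6,1.5,-0.5,58.5,0,0,0],[0.6,1.5,-0.5,58.5,0,0,0]]]'
for i in 1 2 ; do python3 -m creep '[[[0.05,0,0,0,0,0,0],[0.05,0,0,0,0,0,0],[0.05,0,0,0,0,0,0],[0.05,0,0,0,0,0,0],[0,0,0,0,0,0,0]]]' 40; done
python3 - <<'E'
from h import *
need(.486,-.305,.045,-19.5)
E
```

```text
time: 4.45
position: [0.4844, -0.305, 0.1039]
tool_rot: [-3.096, 0.532, 0.001]
ft_force: [0.3, 0.2, -0.2]
grip_width: 0.389
time: 4.95
position: [0.4841, -0.3039, 0.043]
tool_rot: [-3.094, 0.531, 0.008]
ft_force: [-1.3, 0.7, -0.4]
grip_width: 0.597
time: 5.45
position: [0.4864, -0.3053, 0.0462]
tool_rot: [3.096, -0.532, 0.001]
ft_force: [-0.2, 0.4, -0.1]
grip_width: 0.233
time: 5.95
position: [0.486, -0.3051, 0.0458]
tool_rot: [3.096, -0.532, -0.0]
ft_force: [-2.0, -1.2, 1.2]
grip_width: 0.153
t 5.95 P [ 0.486  -0.3051  0.0458] yaw -19.49 need mm [-0.1 -0.1  0.8] turn [0.0002 0.0001 0.0001] F [-2.   -1.2   1.22]
```

```bash
python3 -m creep '[[[0,0,0,-20,0,0,0],[0,0,0,-40,0,0,0],[0,0,0,-60,0,0,0],[0,0,0,-60,0,0,0]]]'
python3 -m creep '[[[0,-14,-40,0,0,0,-0.1],[0,-28,-80,0,0,0,-0.2],[0,-42,-120,0,0,0,-0.3],[0,-56,-160,0,0,0,-0.4],[0,-69,-203,0,0,0,-0.471]]]'
python3 -m creep '[[[0,0,0,0,0,0,0],[0,0,0,0,0,0,0],[0,0,0,0,0,0,0]]]'
python3 - <<'E'
from h import *
im,p=shot('wrist','pics/w4.png');need(.4886,-.0911,.105,7.5)
np.save('w4p.npy',p,allow_pickle=True)
t,P,Q=st()
f=lambda x,y,z:proj(p,P+Q.apply(np.array([x+95,-y,64-z-19])/1e3)).round(1).tolist()
print('scoop',[f(*k) for k in [(-30,18,20),(-30,-18,20),(30,18,1),(30,-18,1)]])
g=np.radians(7.5);c=np.array([np.cos(g),np.sin(g)]);n=np.array([-c[1],c[0]]);B=np.array([.6224,-.0735])
f=lambda x,y,z:proj(p,[*(B+c*x/1e3+n*y/1e3),z/1e3]).round(1).tolist()
print('tray',[f(*k) for k in [(-79,24,24),(-79,-24,24),(79,24,24),(79,-24,24),(79,20,24),(79,-20,24)]])
cv2.imwrite('pics/w4c.png',cv2.resize(im[0:300,160:480,::-1],None,fx=2,fy=2,interpolation=cv2.INTER_CUBIC))
E
```

```text
time: 6.35
position: [0.488, -0.306, 0.1082]
tool_rot: [3.094, -0.531, 0.008]
ft_force: [0.4, 0.5, -0.5]
grip_width: 0.157
time: 6.85
position: [0.4876, -0.0893, 0.1042]
tool_rot: [-3.134, -0.209, 0.003]
ft_force: [0.7, -0.1, -0.4]
grip_width: 0.158
time: 7.15
position: [0.4882, -0.0919, 0.1048]
tool_rot: [3.135, 0.202, -0.002]
ft_force: [0.1, -0.5, -1.1]
grip_width: 0.157
t 7.2 P [ 0.4882 -0.0922  0.1049] yaw 7.34 need mm [ 0.5 -1.1 -0.1] turn [-0.      0.0011 -0.0028] F [ 1.07 -0.66 -1.56]
scoop [[296.9, 162.4], [357.1, 162.4], [297.1, 58.8], [356.8, 58.9]]
tray [[293.0, 168.6], [356.3, 168.4], [286.7, -81.1], [361.7, -81.3], [292.9, -81.1], [355.4, -81.3]]
```

View pics/w4c.png

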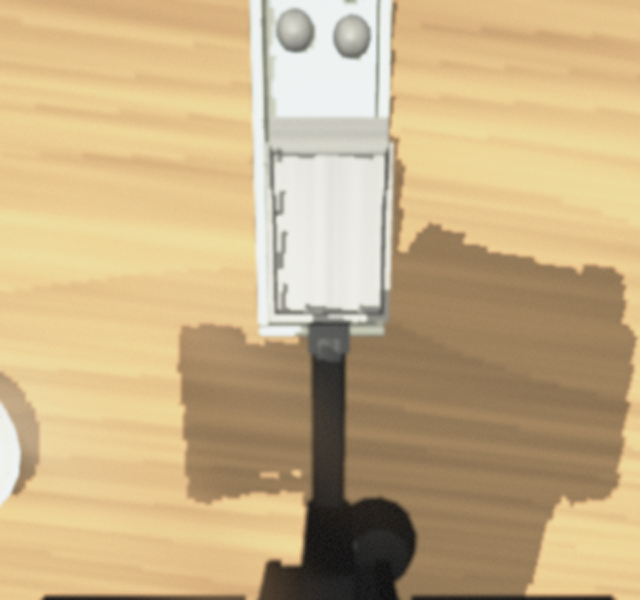

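Wrist crop: the scoop is held straight, and the bowl (u 294–354) sits over the tray within about 1 mm of its axis. Two balls show at crop (295,30) and (352,35). The loupe at crop (380,540) is close to the post, so I check that clearance.

```bash
python3 - <<'E'
from h import *
a=cv2.imread('pics/top0.png')
m=(cv2.cvtColor(a,cv2.COLOR_BGR2HSV)[...,2]<60).astype(np.uint8);m[:240]=0;m[260:]=0;m[:,:338]=0;m[:,360:]=0
v,u=np.where(m);print(u.mean(),v.mean(),u.min(),u.max(),v.min(),v.max())
p=ctrl.camera_params('top');L=onz(p,u.mean(),v.mean(),.016);print(L)
t,P,Q=st();print('loupe rel tool mm',(Q.inv().apply(L-P)*1e3).round(1))
p=np.load('w4p.npy',allow_pickle=True).item();L2=onz(p,347.5,265,.03);print(L2,(Q.inv().apply(L2-P)*1e3).round(1))
E
```

```text
348.5242718446602 249.04854368932038 343 354 244 254
[ 0.45916806 -0.11815974  0.016     ]
loupe rel tool mm [-32.1  22.   89. ]
[ 0.47119609 -0.11182913  0.03      ] [-19.3  17.3  74.9]
```

The loupe clears the post if I enter about 18 mm farther forward, with the nose at tray x ≈ 8, still short of the balls.

```bash
python3 -m creep '[[[0,18.5,-1.5,0,0,0,-0.003],[0,18.5,-1.5,0,0,0,-0.003],[0,18.5,-1.5,15,0,0,-0.003],[0,18.5,-1.5,30,0,0,-0.003],[0,18.5,-1.5,40,0,0,-0.003]]]'
python3 -m creep '[[[0,0,0,4,0,0,0],[0,0,0,8,0,0,0],[0,0,0,11,0,0,0],[0,0,0,14,0,0,0],[0,0,0,14,0,0,0]]]'
python3 -m creep '[[[0,0,0,0,0,0,0],[0,0,0,0,0,0,0]]]'
python3 - <<'E'
from h import *
need(.6224-.117*.9914,-.0735-.117*.1305,.0505,7.5)
im,p=shot('wrist','pics/w5.png')
E
```

```text
time: 7.7
position: [0.5049, -0.0872, 0.0631]
tool_rot: [-3.134, -0.209, 0.005]
ft_force: [-0.2, -0.5, -1.2]
grip_width: 0.157
time: 8.2
position: [0.5068, -0.0868, 0.0515]
tool_rot: [3.134, 0.21, -0.0]
ft_force: [-0.4, -0.4, -1.6]
grip_width: 0.158
time: 8.4
position: [0.5072, -0.0868, 0.052]
tool_rot: [3.134, 0.21, 0.001]
ft_force: [-0.6, 0.2, -0.6]
grip_width: 0.154
t 8.4 P [ 0.5072 -0.0868  0.052 ] yaw 7.67 need mm [-1.1  1.8  1.5] turn [ 0.0004 -0.0006  0.0029] F [-0.6   0.22 -0.55]
```

```bash
python3 -m creep '[[[0,0,0,0.7,0,0,0],[0,0,0,1.4,0,0,0],[0,0,0,1.4,0,0,0]]]'
python3 -m creep '[[[0,8,0,0,0,0,0],[0,16,0,0,0,0,0],[0,24,0,0,0,0,0],[0,32,0,0,0,0,0],[0,40,0,0,0,0,0]]]'
python3 -m creep '[[[0,5,0,0,0,0,0],[0,10,0,0,0,0,0],[0,15,0,0,0,0,0],[0,19,0,0,0,0,0],[0,19,0,0,0,0,0]]]'
python3 - <<'E'
from h import *
im,p=shot('wrist','pics/w6.png')
need(.6224-.052*.9914,-.0735-.052*.1305,.0505,7.5)
cv2.imwrite('pics/w6c.png',cv2.resize(im[0:240,200:440,::-1],None,fx=2.5,fy=2.5,interpolation=cv2.INTER_CUBIC))
E
```

```text
time: 8.75
position: [0.5069, -0.0868, 0.0502]
tool_rot: [3.134, 0.21, 0.0]
ft_force: [-0.4, 0.4, -0.6]
grip_width: 0.156
time: 9.25
position: [0.5473, -0.0813, 0.0502]
tool_rot: [-3.134, -0.21, 0.0]
ft_force: [-0.9, -0.5, 0.6]
grip_width: 0.156
time: 9.75
position: [0.5659, -0.0786, 0.0502]
tool_rot: [-3.134, -0.21, -0.001]
ft_force: [0.3, 0.3, -0.5]
grip_width: 0.153
t 9.8 P [ 0.5658 -0.0786  0.0502] yaw 7.69 need mm [ 4.8  2.3 -0.3] turn [-0.0002 -0.0006  0.0032] F [ 0.09  0.43 -0.64]
```

View pics/w6c.png

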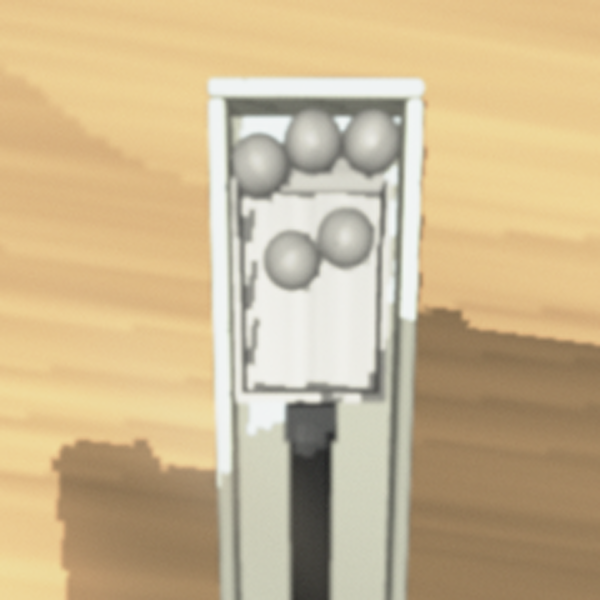

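Two balls are already in the bowl (crop (292,260) and (346,238)), with three more at the lip against the far wall. I push a little farther for a spare, then lift slowly.

```bash
python3 -m creep '[[[0,3,1,0,0,0,0],[0,6,1,0,0,0,0],[0,8,1,0,0,0,0],[0,8,1,0,0,0,0]]]'
python3 -m creep '[[[0,-2,0,0,0,0,0],[0,-4,0,0,0,0,0],[0,-4,0,0,0,0,0]]]'
python3 -m creep '[[[0,0,0,-4,0,0,0],[0,0,0,-8,0,0,0],[0,0,0,-13,0,0,0],[0,0,0,-18,0,0,0],[0,0,0,-24,0,0,0]]]'
python3 -m creep '[[[0,0,0,-8,0,0,0],[0,0,0,-17,0,0,0],[0,0,0,-26,0,0,0],[0,0,0,-34,0,0,0],[0,0,0,-40,0,0,0]]]'
python3 -m creep '[[[0,0,0,-10,0,0,0],[0,0,0,-20,0,0,0],[0,0,0,-28,0,0,0],[0,0,0,-32,0,0,0],[0,0,0,-32,0,0,0]]]'
python3 - <<'E'
from h import *
im,p=shot('wrist','pics/w7.png')
need(.57,-.077,.145,7.5)
cv2.imwrite('pics/w7c.png',cv2.resize(im[0:240,200:440,::-1],None,fx=2.5,fy=2.5,interpolation=cv2.INTER_CUBIC))
# slot from top picture
a=cv2.imread('pics/top0.png');p=ctrl.camera_params('top')
g=cv2.cvtColor(a,cv2.COLOR_BGR2GRAY)
for u in (185,195,205,215,225,235,245,255,262): print(u,g[160:190,u].tolist())
E
```

```text
time: 10.2
position: [0.5697, -0.0787, 0.0501]
tool_rot: [-3.134, -0.211, 0.013]
ft_force: [-10.9, 0.5, 8.3]
grip_width: 0.153
time: 10.5
position: [0.5693, -0.0791, 0.0502]
tool_rot: [-3.134, -0.21, 0.0]
ft_force: [-1.9, 1.3, 0.9]
grip_width: 0.155
time: 11.0
position: [0.5697, -0.0796, 0.0748]
tool_rot: [3.134, 0.21, 0.001]
ft_force: [-0.3, 1.2, -0.7]
grip_width: 0.158
time: 11.5
position: [0.57, -0.0794, 0.1154]
tool_rot: [3.134, 0.21, 0.002]
ft_force: [0.2, 0.3, -0.9]
grip_width: 0.154
time: 12.0
position: [0.57, -0.0794, 0.147]
tool_rot: [3.134, 0.21, 0.002]
ft_force: [-0.7, -0.4, -1.6]
grip_width: 0.156
t 12.05 P [ 0.5696 -0.0794  0.1464] yaw 7.66 need mm [ 0.7 -2.3  1.4] turn [ 0.0002 -0.0003  0.0029] F [-0.73 -0.44 -0.6 ]
185 [143, 140, 139, 139, 138, 142, 144, 171, 183, 177, 96, 59, 59, 60, 58, 66, 95, 131, 131, 126, 121, 126, 130, 132, 128, 137, 143, 140, 132, 139]
195 [71, 70, 71, 71, 71, 71, 70, 84, 138, 181, 176, 122, 65, 59, 60, 61, 60, 57, 40, 40, 67, 113, 130, 132, 135, 141, 142, 138, 137, 143]
205 [71, 72, 72, 72, 71, 73, 71, 72, 87, 136, 181, 173, 124, 65, 60, 61, 6
[... 163 characters left out ...]
9, 55, 95, 137, 143, 138, 141, 146]
225 [73, 73, 73, 73, 73, 74, 74, 74, 74, 73, 87, 137, 181, 179, 145, 69, 59, 89, 143, 158, 99, 47, 40, 54, 98, 136, 143, 138, 141, 144]
235 [73, 73, 74, 74, 74, 74, 74, 74, 74, 75, 73, 84, 137, 182, 183, 150, 69, 58, 61, 58, 54, 49, 61, 64, 52, 78, 108, 128, 140, 144]
245 [73, 74, 74, 73, 75, 75, 75, 75, 75, 74, 75, 73, 82, 138, 181, 182, 147, 71, 59, 61, 61, 61, 58, 53, 50, 53, 103, 138, 141, 140]
255 [74, 74, 74, 74, 74, 74, 75, 75, 75, 76, 75, 76, 74, 80, 129, 172, 183, 147, 77, 60, 61, 61, 61, 58, 53, 49, 53, 113, 144, 139]
262 [74, 75, 74, 75, 74, 75, 75, 75, 76, 76, 76, 76, 76, 75, 85, 146, 184, 182, 138, 68, 59, 60, 61, 62, 53, 43, 31, 46, 115, 139]
```

View pics/w7c.png

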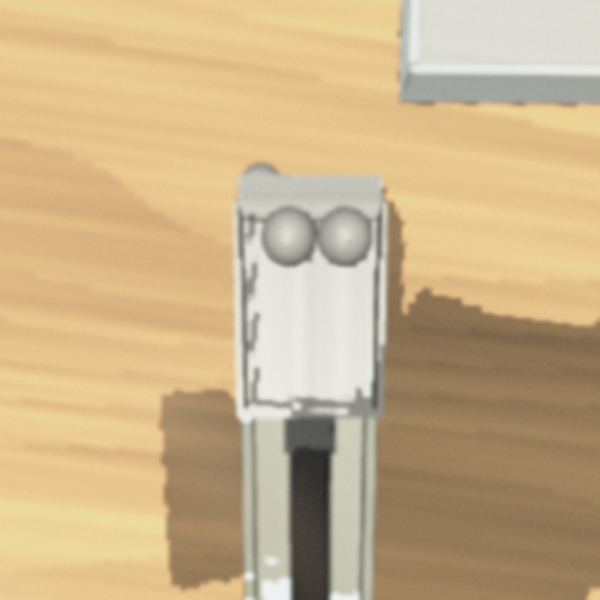

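The two balls stay in the bowl, clear of the tray; they rest at the crest, so the scoop is slightly nose-down. I'll pitch the nose up slightly and compute the slot pose from the top view: the guard's front edge gives its yaw, the cheeks its lateral position.

```bash
python3 - <<'E'
from h import *
p=ctrl.camera_params('top')
W=np.array([onz(p,u,v+.5,.15) for u,v in [(195,170.6),(205,171.8),(215,173),(225,174.1),(235,175.2),(245,176.2),(255,177.2),(262,178)]])
k=np.polyfit(W[:,1],W[:,0],1);yaw=np.degrees(np.arctan2(-k[0],1));print('front x=%.4f*y+%.4f'%tuple(k),'normal yaw',yaw, W[0],W[-1])
for u in (222,223.5,225):
    q=onz(p,u,178,.11);print(u,q, 'slot',[np.polyval(k,q[1]),q[1]])
y=onz(p,223.5,178,.11)[1];S=np.array([np.polyval(k,y),y]);a=np.radians(yaw);G=S-.17*np.array([np.cos(a),np.sin(a)])
print(S,G);need(G[0],G[1],.123,yaw)
p=ctrl.camera_params('scene')
print('scene slot pred',proj(p,[*S,.095]),[proj(p,[*(S+np.array([-np.sin(a),np.cos(a)])*s+.008*np.array([np.cos(a),np.sin(a)])),z]).round(1).tolist() for s in(-.019,.019) for z in(.07,.12)])
E
```

```text
front x=0.1052*y+0.6215 normal yaw -6.007781290941184 [0.65332996 0.29923577 0.15      ] [0.63431808 0.12054625 0.15      ]
222 [0.64324056 0.2333022  0.11      ] slot [np.float64(0.6460084107796462), np.float64(0.23330220047804998)]
223.5 [0.64326179 0.22919862 0.11      ] slot [np.float64(0.6455765440313485), np.float64(0.22919862387668866)]
225 [0.64328332 0.22509626 0.11      ] slot [np.float64(0.6451448052682451), np.float64(0.22509626338435015)]
[0.64557654 0.22919862] [0.47651024 0.24699142]
t 12.05 P [ 0.5696 -0.0794  0.1464] yaw 7.66 need mm [ -48.7 -335.9   23.3] turn [ 2.000e-04 -3.000e-04  2.386e-01] F [-0.73 -0.44 -0.6 ]
scene slot pred [440.42826727 226.23184833] [[434.2, 238.7], [438.7, 225.0], [446.6, 231.9], [451.5, 218.1]]
```

```bash
python3 -m creep '[[[0,0,0,0,0,0.02,0],[0,0,0,0,0,0.04,0],[0,-4,0,0,0,0.06,0],[0,-10,0,0,0,0.06,0],[0,-18,0,0,0,0.06,0]]]'
python3 -m creep '[[[0,-9,-6,0,0,0,0],[0,-18,-14,0,0,0,0],[0,-26,-24,0,0,0,0.02],[0,-33,-38,0,0,0,0.05],[0,-37,-54,0,0,0,0.08]]]'
python3 -m creep '[[[0,0,-18,0,0,0,0.03],[0,0,-38,0,0,0,0.06],[0,0,-58,0,0,0,0.09],[0,0,-78,0,0,0,0.12],[0,0,-98,0,0,0,0.15]]]'
python3 -m creep '[[[0,0,-20,0,0,0,0],[0,0,-40,0,0,0,0],[0,0,-60,0,0,0,0],[0,0,-80,0,0,0,0],[0,0,-100,0,0,0,0]]]'
python3 - <<'E'
from h import *
need(.4765,.247,.123,-6);t,P,Q=st();print(np.degrees(Q.as_matrix()[:,0]).round(2))
E
```

```text
time: 12.55
position: [0.5508, -0.082, 0.1462]
tool_rot: [-3.13, -0.209, -0.094]
ft_force: [1.4, -0.8, -1.0]
grip_width: 0.156
time: 13.05
position: [0.5067, -0.0322, 0.1439]
tool_rot: [-3.133, -0.081, -0.093]
ft_force: [-0.1, 0.2, -1.7]
grip_width: 0.156
time: 13.55
position: [0.5017, 0.0664, 0.1445]
tool_rot: [-3.126, 0.152, -0.093]
ft_force: [0.5, -0.1, -1.3]
grip_width: 0.158
time: 14.05
position: [0.5112, 0.1659, 0.1459]
tool_rot: [-3.126, 0.15, -0.092]
ft_force: [-0.7, 0.1, -1.0]
grip_width: 0.158
t 14.05 P [0.5112 0.1659 0.1459] yaw -5.52 need mm [-43.6 -77.1  21.4] turn [-0.0138 -0.0584  0.0088] F [-0.67  0.1  -0.99]
[56.93 -5.5   3.35]
```

```bash
python3 -m creep '[[[0,-8,-18,0,-0.004,0,0.004],[0,-18,-36,4,-0.008,0,0.008],[0,-28,-52,10,-0.012,0,0.008],[0,-36,-66,17,-0.012,0,0.008],[0,-42,-77,23,-0.012,0,0.008]]]'
python3 -m creep '[[[0,0,0,3,0,0,0],[0,0,0,5,0,0,0],[0,0,0,5,0,0,0]]]'
python3 - <<'E'
from h import *
im,p=shot('wrist','pics/w8.png');np.save('w8p.npy',p,allow_pickle=True)
need(.4765,.247,.118,-6)
S=np.array([.6456,.2292]);a=np.radians(-6);c=np.array([np.cos(a),np.sin(a)]);n=np.array([-c[1],c[0]])
f=lambda x,y,z:proj(p,[*(S+c*x/1e3+n*y/1e3),z/1e3]).round(1).tolist()
print('slot bottom/cheek pred',f(0,19,70),f(0,-19,70),f(-16,30,117),f(-16,-30,117),f(0,19,117),f(0,-19,117))
cv2.imwrite('pics/w8c.png',cv2.resize(im[0:240,190:450,::-1],None,fx=2.5,fy=2.5,interpolation=cv2.INTER_CUBIC))
E
```

```text
time: 14.55
position: [0.4774, 0.247, 0.1212]
tool_rot: [3.135, -0.162, 0.091]
ft_force: [0.1, -0.4, -1.0]
grip_width: 0.154
time: 14.85
position: [0.4795, 0.2441, 0.1163]
tool_rot: [3.134, -0.166, 0.091]
ft_force: [-0.4, 0.0, -1.3]
grip_width: 0.155
t 14.9 P [0.4798 0.2441 0.1165] yaw -6.08 need mm [-3.5 -2.5 -1.7] turn [-0.0016 -0.0585 -0.0014] F [ 0.39 -0.24 -1.21]
slot bottom/cheek pred [290.4, -6.9] [352.9, -7.1] [259.4, -14.5] [382.8, -14.8] [281.2, -52.0] [360.8, -52.2]
```

View pics/w8c.png

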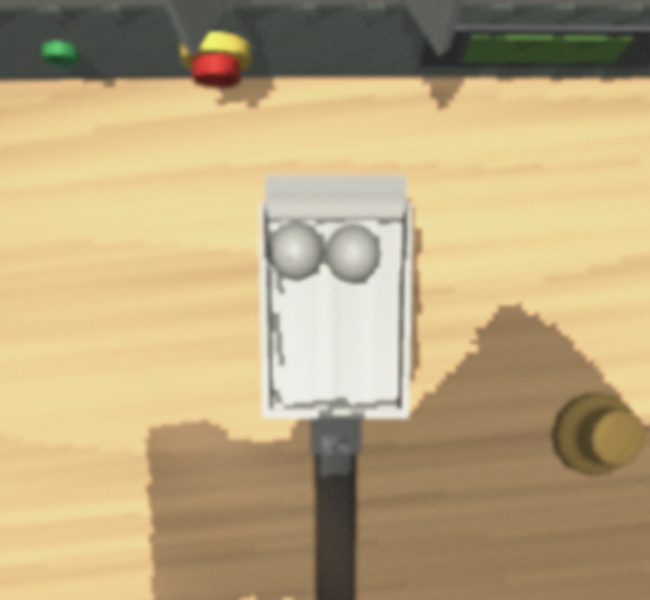

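Wrist crop: both balls are still at the crest (crop (296,250) and (352,252)), despite 0.06 nose-up in the tool. So the scoop must have pitched nose-down in the grip during the hard push. The lower tips of the guide cheeks are visible near (195,47) and (443,51). I fit the in-hand pitch and the lateral offset.

```bash
python3 - <<'E'
from h import *
from scipy.optimize import least_squares
t,P,Q=st();p=np.load('w8p.npy',allow_pickle=True).item()
def scoop(pars,x,y,z):
    b,yw,dx,dy,dz=pars
    v=np.array([x+95,-y,64-z])/1e3                      # rel to grip, tool axes
    return P+Q.apply(R.from_rotvec([0,b,yw]).apply(v)+np.array([dx,dy,dz-.019]))
O=[((30,18,1),(296,70)),((30,-18,1),(352.8,70)),((-30,18,20),(294.8,165.5)),((-30,-18,20),(353.8,165.5)),((19,16.7,4),(298,85.5)),((19,-16.7,4),(351.5,85.5)),((-28,16.7,20),(297.5,162)),((-28,-16.7,20),(351,162))]
r=least_squares(lambda q:np.concatenate([proj(p,scoop(q,*k))-o for k,o in O]+[q[2:]*300]),np.zeros(5))
print('pitch(+nose up) yaw dx dy dz',r.x.round(4),'res',r.fun[:-3].round(1))
nose=scoop(r.x,30,0,1);bk=scoop(r.x,-30,0,0);print('nose',nose,'back',bk,'net pitch',(nose[2]-.001-bk[2])/.06)
T=[onz(p,268,19,.071),onz(p,367.2,20.8,.071)];print('cheek tips',T,np.linalg.norm(T[0]-T[1]))
m=(T[0]+T[1])/2;d=T[0]-T[1];a=np.arctan2(-d[0],d[1]);print('yaw deg',np.degrees(a),'S',m[:2]+.016*np.array([np.cos(a),np.sin(a)]))
# lateral of nose and back relative to slot axis at -6
for yaw in (-6,):
    a=np.radians(yaw);n=np.array([-np.sin(a),np.cos(a)]);print('lateral nose,back (mm, + left)',(nose[:2]-m[:2])@n*1e3,(bk[:2]-m[:2])@n*1e3,'nose ahead',(nose[:2]-m[:2])@[np.cos(a),np.sin(a)])
E
```

```text
pitch(+nose up) yaw dx dy dz [-0.0842  0.0023  0.0012 -0.0012  0.0001] res [ 0.2 -0.9  0.1 -0.8  0.3 -0.2 -0.1 -0.1  0.1  0.9 -0.6  1.  -0.4 -0.
  0.6  0.1]
nose [0.60261783 0.23201347 0.06930248] back [0.54296375 0.23850184 0.06984231] net pitch -0.025663725372552376
cheek tips [array([0.634509  , 0.26351498, 0.071     ]), array([0.62698944, 0.20305333, 0.071     ])] 0.060927462838134064
yaw deg -7.089421988078267 S [0.64662689 0.23130946]
lateral nose,back (mm, + left) -4.2042528400540125 -3.986979951082047 nose ahead -0.027844458055645362
```

Good fit: net pitch is -0.026 now and the underside at z ≈ 0.0695. The scoop is 4 mm right of the slot axis, with yaw aligned. Corrections: nose up 0.07, 4 mm left, raise 4 mm, then forward to just inside the cheek tips for a close look.

```bash
python3 -m creep '[[[0,0,-1,-1,0,0.02,0],[0,0,-2,-2,0,0.04,0],[0,0,-3,-3,0,0.055,0],[0,0,-4.1,-4,0,0.07,0],[0,0,-4.1,-4,0,0.07,0]]]'
python3 -m creep '[[[0,6,0,0.8,0,0,0],[0,13,0,1.6,0,0,0],[0,20,0,2.5,0,0,0],[0,27,0,3.4,0,0,0],[0,31,0,4,0,0,0]]]'
python3 -m creep '[[[0,0,0,0,0,0,0],[0,0,0,0,0,0,0],[0,0,0,0,0,0,0]]]'
python3 - <<'E'
from h import *
im,p=shot('wrist','pics/w9.png');np.save('w9p.npy',p,allow_pickle=True)
need(.51,.2448,.12,-6);t,P,Q=st();np.save('w9PQ.npy',np.r_[P,Q.as_rotvec()])
cv2.imwrite('pics/w9c.png',cv2.resize(im[0:190,210:440,::-1],None,fx=3.1,fy=3.1,interpolation=cv2.INTER_CUBIC))
E
```

```text
time: 15.4
position: [0.4791, 0.2496, 0.1208]
tool_rot: [3.126, -0.162, 0.203]
ft_force: [-0.0, 0.4, -1.8]
grip_width: 0.158
time: 15.9
position: [0.5117, 0.2455, 0.1202]
tool_rot: [3.127, -0.165, 0.2]
ft_force: [-0.6, 0.3, -1.2]
grip_width: 0.156
time: 16.2
position: [0.5103, 0.246, 0.1204]
tool_rot: [3.126, -0.163, 0.201]
ft_force: [0.8, -0.6, -0.5]
grip_width: 0.158
t 16.25 P [0.5104 0.2461 0.1205] yaw -5.97 need mm [-0.3  1.3  0.4] turn [-0.002  -0.1283  0.0006] F [ 0.6   0.05 -1.17]
```

View pics/w9c.png

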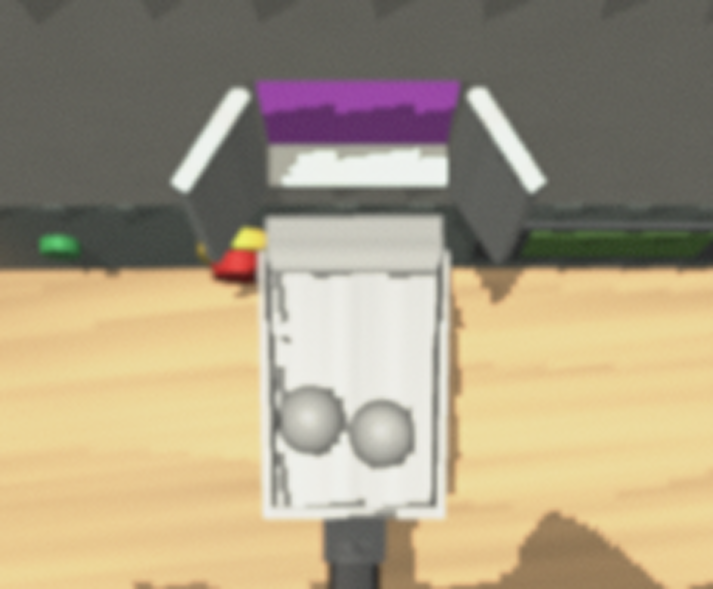

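Clear view: the balls have rolled to the back. The nose spans crop 264–444 (centre 354) and the slot sill 266–449 (centre 357.5). Both front lines are level, so yaw is aligned. The scoop looks about 0.8 mm left of the slot centre. A quick subpixel check before entering.

```bash
python3 - <<'E'
from h import *
im=cv2.imread('pics/w9.png');g=cv2.cvtColor(im,cv2.COLOR_BGR2GRAY).astype(float);p=np.load('w9p.npy',allow_pickle=True).item()
v9=np.load('w9PQ.npy');P=v9[:3];Q=R.from_rotvec(v9[3:])
def edge(v0,v1,ua,ub,s):
    r=g[v0:v1,ua:ub].mean(0);d=np.diff(r)*s;i=d.argmax();w=d[max(i-1,0):i+2];return ua+i+.5+((w*[-1,0,1][:len(w)]).sum()/w.sum())
sl=[edge(57,60,288,303,1),edge(57,60,346,362,-1)]
no=[edge(71,79,288,303,1),edge(71,79,344,360,-1)]
bk=[edge(140,160,288,303,1),edge(140,160,344,360,-1)]
print(sl,no,bk)
a=np.radians(-6);n=np.array([-np.sin(a),np.cos(a)])
for nm,(l,r),v,z in [('slot',sl,60,.070),('nose',no,74,.085),('back',bk,150,.099)]:
    A=onz(p,l,v,z);B=onz(p,r,v,z);print(nm,'width',np.linalg.norm(A-B)*1e3,'lat',((A+B)/2)[:2]@n*1e3)
for u in range(288,304):print(int(g[58,u]),int(g[75,u]),int(g[150,u]),end=' | ')
E
```

```text
[np.float64(300.5218579234973), np.float64(353.8044619422572)] [np.float64(295.4726443768997), np.float64(352.44624860022395)] [np.float64(306.6578947368421), np.float64(348.60379008746355)]
slot width 35.466489745857075 lat 297.3442109505899
nose width 35.80346398953386 lat 299.4647250408753
back width 25.5372178464426 lat 297.2104672051536
78 213 202 | 78 218 202 | 80 216 201 | 79 211 203 | 80 205 202 | 78 198 209 | 81 188 222 | 89 184 233 | 117 191 228 | 145 198 181 | 160 198 138 | 168 201 157 | 185 200 162 | 217 201 170 | 233 202 207 | 236 200 231 |
```

Subpixel gives the slot centre at 298.9 (hand-corrected left edge) against the nose at 299.5, so about 0.6 mm left. I shift 0.7 mm right and enter slowly while watching forces.

```bash
python3 -m creep '[[[0,0,0.7,0,0,0,0],[0,3,0.7,0.4,0,0,0],[0,7,0.7,0.9,0,0,0],[0,11,0.7,1.4,0,0,0],[0,14,0.7,1.8,0,0,0]]]'
python3 -m creep '[[[0,2,0,0.25,0,0,0],[0,4,0,0.5,0,0,0],[0,6,0,0.75,0,0,0],[0,8,0,1,0,0,0],[0,10,0,1.3,0,0,0]]]'
python3 -m creep '[[[0,0,0,0,0,0,0],[0,0,0,0,0,0,0]]]'
python3 - <<'E'
from h import *
need(.51,.2448,.12,-6)
for _ in range(3): shot('wrist','pics/w10.png');print(ctrl.get_state()['ft_force'].round(2))
E
```

```text
time: 16.75
position: [0.5253, 0.2436, 0.1205]
tool_rot: [3.126, -0.164, 0.201]
ft_force: [0.3, -0.1, -1.1]
grip_width: 0.158
time: 17.25
position: [0.5348, 0.2427, 0.1205]
tool_rot: [3.126, -0.164, 0.201]
ft_force: [-0.8, 0.5, -1.3]
grip_width: 0.155
time: 17.45
position: [0.5346, 0.2427, 0.1204]
tool_rot: [3.126, -0.164, 0.201]
ft_force: [0.3, -0.3, -1.4]
grip_width: 0.152
t 17.45 P [0.5346 0.2427 0.1204] yaw -6.0 need mm [-24.6   0.5  -2.7] turn [-2.100e-03 -1.282e-01  1.000e-04] F [ 0.31 -0.28 -1.44]
[-0.1   0.03 -0.7 ]
[ 0.   -0.94 -1.43]
[-0.32 -0.37 -1.25]
```

Nose is in with no lateral force. Continuing in stages.

```bash
for i in 1 2; do python3 -m creep '[[[0,3,0,0.4,0,0,0],[0,6,0,0.8,0,0,0],[0,9,0,1.2,0,0,0],[0,12,0,1.55,0,0,0],[0,15,0,1.95,0,0,0]]]'; done
python3 - <<'E'
from h import *
for _ in range(3): im,p=shot('wrist','pics/w11.png');print(ctrl.get_state()['ft_force'].round(2))
np.save('w11p.npy',p,allow_pickle=True)
g=cv2.cvtColor(im,cv2.COLOR_RGB2GRAY)
for v in (80,95,105,115,120,130,140,150): print(v,g[v,286:302].tolist(),g[v,346:362].tolist())
need(.51,.2448,.12,-6)
E
```

```text
time: 18.1
position: [0.5501, 0.241, 0.1204]
tool_rot: [3.126, -0.164, 0.201]
ft_force: [0.6, -0.2, -0.5]
grip_width: 0.154
time: 18.6
position: [0.565, 0.2395, 0.1205]
tool_rot: [3.126, -0.164, 0.201]
ft_force: [-0.3, 0.3, -1.4]
grip_width: 0.154
[ 1.83 -0.48 -0.66]
[-0.38  0.45 -0.87]
[ 0.17  0.39 -1.  ]
80 [123, 123, 126, 123, 125, 125, 129, 149, 164, 178, 198, 212, 215, 215, 215, 215] [214, 213, 214, 214, 214, 208, 183, 155, 134, 127, 123, 127, 125, 125, 125, 125]
95 [129, 129, 130, 128, 129, 130, 148, 187, 211, 185, 145, 173, 225, 239, 240, 239] [236, 238, 238, 234, 209, 147, 153, 204, 184, 125, 99, 119, 129, 130, 131, 132]
105 [132, 129, 131, 133, 132, 132, 143, 184, 225, 230, 207, 189, 200, 190, 169, 189] [238, 238, 238, 231, 194, 179, 222, 231, 196, 131, 97, 107, 124, 133, 134, 135]
115 [244, 244, 244, 244, 244, 244, 244, 244, 244, 244, 244, 244, 244, 244, 244, 244] [244, 244, 244, 244, 244, 244, 244, 244, 244, 244, 244, 244, 244, 244, 244, 244]
120 [244, 244, 244, 244, 244, 244, 244, 244, 244, 244, 244, 244, 244, 244, 244, 244] [244, 244, 244, 244, 244, 244, 244, 244, 244, 244, 244, 244, 244, 244, 244, 244]
130 [107, 105, 103, 104, 105, 105, 104, 103, 104, 105, 104, 104, 105, 105, 103, 106] [103, 102, 103, 104, 103, 104, 104, 105, 104, 105, 105, 102, 104, 105, 106, 104]
140 [244, 230, 182, 123, 92, 87, 94, 133, 194, 230, 223, 167, 118, 131, 147, 156] [240, 241, 233, 187, 157, 207, 231, 221, 163, 114, 100, 112, 154, 217, 242, 245]
150 [95, 95, 94, 92, 91, 98, 125, 171, 219, 238, 235, 195, 153, 172, 169, 159] [240, 241, 233, 183, 164, 222, 233, 201, 137, 102, 98, 100, 100, 101, 101, 101]
t 18.75 P [0.5649 0.2395 0.1204] yaw -6.01 need mm [-54.7   0.4  -6.7] turn [-2.200e-03 -1.282e-01 -1.000e-04] F [ 0.17  0.39 -1.  ]
```

Gaps to the cheeks are symmetric (about 4.5 and 4.2 px) and the forces are zero. Going the last 40 mm.

```bash
for i in 1 2; do python3 -m creep '[[[0,3,0,0.4,0,0,0],[0,6,0,0.8,0,0,0],[0,9,0,1.2,0,0,0],[0,12,0,1.55,0,0,0],[0,15,0,1.95,0,0,0]]]'; done
python3 -m creep '[[[0,3,0,0.4,0,0,0],[0,6,0,0.8,0,0,0],[0,8,0,1.05,0,0,0],[0,9.5,0,1.25,0,0,0],[0,10.5,0,1.35,0,0,0]]]'
python3 -m creep '[[[0,0,0,0,0,0,0],[0,0,0,0,0,0,0],[0,0,0,0,0,0,0],[0,0,0,0,0,0,0],[0,0,0,0,0,0,0]]]'
python3 - <<'E'
from h import *
for _ in range(3): im,p=shot('wrist','pics/w12.png');print(ctrl.get_state()['ft_force'].round(2))
sc,_=shot('scene','pics/s12.png')
need(.51,.2448,.12,-6)
A=cv2.resize(im[0:240,200:440,::-1],(500,500),interpolation=cv2.INTER_CUBIC);B=cv2.resize(sc[190:270,400:448,::-1],(300,500),interpolation=cv2.INTER_CUBIC)
cv2.imwrite('pics/w12c.png',np.hstack([A,B]))
E
```

```text
time: 19.25
position: [0.5801, 0.2379, 0.1204]
tool_rot: [3.126, -0.164, 0.201]
ft_force: [1.1, 0.0, -0.9]
grip_width: 0.153
time: 19.75
position: [0.5951, 0.2363, 0.1204]
tool_rot: [3.126, -0.164, 0.201]
ft_force: [-0.0, 0.5, -1.2]
grip_width: 0.155
time: 20.25
position: [0.6055, 0.2353, 0.1204]
tool_rot: [3.126, -0.164, 0.201]
ft_force: [0.1, -1.3, -0.8]
grip_width: 0.155
time: 20.75
position: [0.6054, 0.2353, 0.1205]
tool_rot: [3.126, -0.164, 0.201]
ft_force: [0.2, -0.6, -1.6]
grip_width: 0.157
[-0.4  -0.01 -1.41]
[-0.35  0.17 -1.09]
[ 0.51 -0.94 -1.83]
t 20.95 P [0.6054 0.2353 0.1205] yaw -6.0 need mm [-95.1   0.5 -11.8] turn [-2.100e-03 -1.284e-01  1.000e-04] F [ 0.68  0.17 -1.97]
```

View pics/w12c.png

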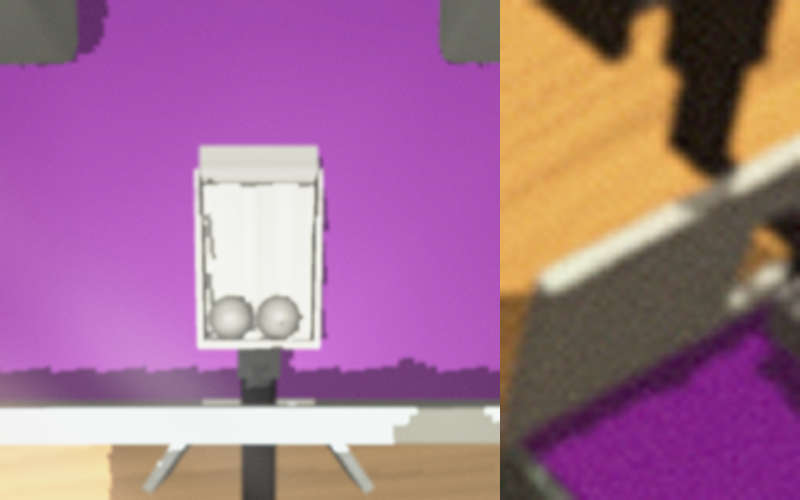

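Both balls sit at the back of the bowl (crop (232,318) and (278,316)). The whole bowl is behind the guard, the neck is centred between the cheeks, and forces are at their baseline. Handing in.

```bash
python3 -c "
from bench import ctrl
print(ctrl.get_state()['time'],abs(ctrl.get_state()['qd']).max());print(ctrl.close_job())"
```

```text
20.95 0.001593257433929658
the job is handed in; nothing more can be done
None
```

The job is handed in at 20.95 s of the 61 s allowed. The scoop is held through the slot with its whole bowl behind the guard and two balls in it. No verdict was reported.

**What I did:**
- I gripped the steel scoop by its post and scooped two balls from the tray.
- I re-levelled the scoop, centred it on the slot with the wrist camera, passed it through and stopped it there.

**Last checks:**
- **Balls:** both are at the back of the bowl in the final picture.
- **Position:** I estimate the bowl's middle about 48 mm behind the guard's face, near z = 87 mm. The post is about 40 mm in front of the face.
- **Tilt:** about 0.04 rad nose-up by my fit.
- **Contact:** the neck is centred in the slot. The force readings matched the noise from before entry, so I saw no sign of touching the machine. The readings scatter by up to about 1 N, so they cannot confirm the 0.4 N limit by themselves.
- **Stillness:** the arm was still before hand-in, with joint speeds below 0.002 rad/s.

**What went wrong or disagreed:**
- My first lift came before the fingers had closed, so I regripped.
- One stray row moved the arm about 45 mm sideways in free air.
- Pushing on the balls turned the scoop about 0.08 rad nose-down in the grip, so I corrected the pitch.
- My automatic slot-edge detection picked up a shading edge, so I corrected it by hand.
- The guard's angle came out at -6.0° from the top view and -7.1° from the cheek tips. I used -6.0°, and the scoop went through without side force.
- I did not check the bystanders' positions again at the end.

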